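# Release and change out a fume-filter cassette

## Task

The filter cassette in the grey fume-filter unit is used up: push it down into the unit until its latch lets go, back off so that it springs up, then pull it out. Set it down (do not drop it) standing upright on the black rubber pad in the free half of the cardboard tray, lengthwise on the pad and alongside the used cassette already there, and let go. Leave that one and everything else on the bench as it is.

Things in the scene. Friction and masses are not known exactly. Their poses are not given: they have to be found in the camera images.
- unit: Fume-filter unit, fixed grey metal box 150 (its x) x 190 (y) x 120 mm tall, flat clear top with a rectangular mouth 46 x 112 mm in the middle, in which the cassette sits. Origin: centre of the underside; z up, x across the cassette, y along it. Louvres on the sides, knob on the -x face, short round duct on the +x face. It stands left or right of the robot's middle, the tray on the other side
- cassette_center (a point): Filter cassette in the unit: grey plastic block 44 (its x) x 110 (y) x 90 mm tall (z), 0.25 to 0.46 kg, at the start parallel to the unit's axes. This point is its centre, half-way up. Flat top with a ribbed press area in its middle. Latched, its top is 6 mm above the unit's top (this point 81 mm above the unit's origin) and it cannot be pulled out. Both ends have a notch 8 mm deep, 14 to 36 mm above the underside
- unit_mouth (a point): Centre of the mouth, level with the unit's top (120 mm above its origin). Latch: pushed straight down near its middle, the cassette yields against a spring (5 to 12 N); the latch lets go after about 7 mm, a firm stop comes at 9 mm. Let go, it does not catch again
- ejector (a joint): Height of the hidden spring plate the cassette sits on, m: 0 latched, negative while pushed in, 0.040 sprung up. Once unlatched it lifts the cassette, as fast as the push is taken away (within 1 s), to 40 mm above its latched height and holds it there, top 46 mm above the unit's top, to be pulled straight up. Raised 90 mm above the latched height it is clear of the unit
- tray: Cardboard tray, fixed, outer 220 (its x) x 160 (y) x 30 mm, walls and floor 5 mm. Origin: centre of the underside. Its two halves lie at x = -50 and +50 mm; one holds the used cassette, the other the rubber pad
- pad: Black rubber pad 64 (its x) x 126 (y) x 3 mm, fixed on the tray's floor in its free half. Origin: centre of its underside, 5 mm above the tray's underside; so a cassette stands on it with its centre 48 mm above this origin. Axes parallel to the tray's
- spent_center (a point): Used cassette, same shape as the other, already standing loose in the other half of the tray, its length along the tray's y, its centre 100 mm from the pad's. This point is its centre, half-way up
- mug_a: upturned steel mug body with a dark green drive base and white hub, 80 mm across, 117 mm tall; between unit and tray. Origin under its centre. Not part of the job
- mug_b: same kind of mug body, at the back of the table. Origin under its centre. Not part of the job
- mug_c: same kind of mug body, at the back of the table. Origin under its centre. Not part of the job
- screwdriver: screwdriver, 190 mm, lying along its x between unit and tray. Not part of the job
- handle: loose white mug handle, about 80 x 100 x 17 mm, lying flat. Not part of the job
- cover: white plastic mug cover, disc 90 mm across, 22 mm tall. Not part of the job

How it is judged (in metres and radians):
On the way, in this order (a step that is already met when the one before it is completed fails the run):
1. the cassette is pushed down into the unit by at least 5 mm from its latched height (z of cassette_center in the frame of unit below 0.076 m).
2. the cassette has sprung up by at least 30 mm and the fingers are off it (z of cassette_center in the frame of unit between 0.111 and 0.135 m and contact force between the fingers and cassette below 0.3 N), for 0.1 s.
3. the cassette is pulled clear above the unit's top (z of cassette_center in the frame of unit above 0.165 m).
4. still held by the fingers, the cassette is brought down over the pad to within 15 mm of standing on it (z of cassette_center in the frame of pad below 0.063 m and horizontal distance between cassette_center and pad below 0.03 m and contact force between the fingers and cassette above 1 N).
At the end, for the whole second after the job is handed in: The cassette stands upright (within 0.1 rad) and at rest on the rubber pad, its centre within 25 mm of the pad's centre seen from above and its length within 0.3 rad of the pad's (either way round), released; the used cassette still stands upright within 20 mm of where it was (horizontal distance between cassette_center and pad below 0.025 m and z of cassette_center in the frame of pad between 0.043 and 0.053 m and angle between each of cassette_center, spent_center's own z axis and vertical below 0.1 rad and angle between the y axis of cassette_center and the y axis of pad, either way round below 0.3 rad and linear speed of cassette below 0.02 m/s and distance of spent_center from where it was at the start of the episode below 0.02 m); the robot touches nothing.
It fails at once if a bystander is moved more than 30 mm (distance of any of mug_a, mug_b, mug_c, screwdriver, handle, cover from where it was at the start of the episode above 0.03 m).
It fails at once if the used cassette is moved more than 20 mm or tipped (distance of spent_center from where it was at the start of the episode above 0.02 m or angle between spent_center's own z axis and vertical above 0.3 rad).
It also fails if it takes over 48 s, if anything falls off the work surface, if the arm or the gripper's body presses on something with over 40 N, if the wrist force passes 120 N, or if a joint passes its speed limit or range.

## Robot

A 6-joint arm with a two-finger parallel gripper is mounted at the origin on the work surface. World frame = base frame: x ahead of the robot, y to its left, z up, the work surface at z = 0. Lengths are in mm, angles in rad, forces in N, time in s.
With the tool pointing down it reaches from about 275 to 1000 mm from the base axis. Payload 8.4 kg.
Tool frame: the origin (TCP) lies at the very end of the fingers, on their centre line; the grasp point (between the pads) lies 19 mm behind it (r.pinch_z is the distance from the TCP to the grasp point, in mm); z points along the fingers, y is the direction in which the jaws open and shut (so a half turn about z gives the same grasp; the last joint's range is limited). The gripper opens to 85 mm and grips with 20 to 120 N. Pads are 22 mm wide; open, the fingers measure 114 mm over their backs; the gripper's body (76 mm by 85 mm) begins 54 mm behind the grasp point. The pads swing forward as they close: fully open they stand 13 mm farther back than shut.
Start: joints at [-1.264, 0.353, 1.633, -0, 1.155, -0.002], TCP at [189.946, -595.44, 231.281] pointing down, gripper open.
Joint ranges: [-2.63, 2.63], [-0.92, 2.1], [0.06, 2.66], [-1.3, 4.44], [0, 2.69], [-3.02, 3.02]. Speed limits (rad/s): [2.22, 2.22, 2.79, 3.14, 3.14, 3.14].

## Interface

Orientations are given as [roll, pitch, yaw] about the fixed x, y, z axes, in that order (R = Rz(yaw) Ry(pitch) Rx(roll)).
In Python, from rig import r, optics gives the robot as it stands.
- The arm moves only by the shell command python3 -m creep 'ROWS' [FORCE]. ROWS is JSON, a list of rows, each an object with "dp": the shift along the tool's x, y, z in mm, a list of three; "angular": the turn, a rotation vector about the tool's x, y, z in rad, a list of three; "fingers": the finger opening in mm, from 0 to 85.4. In form: [{"dp": [dx, dy, dz], "angular": [wx, wy, wz], "fingers": fingers}, ...]. A call has 1 to 5 rows; each row is the pose to reach, as a shift and turn from the pose commanded when the call began, along the tool's axes at that moment; what a row does not reach only later rows make up. A row lasts 1/12 s, in which the tool goes at most 41.7 mm and 7.16 degrees, less where a joint would pass 70% of its speed; a pose out of reach is approached as far as the arm can. A call with a gripper value outside its range is refused whole. The fingers move at their own pace and stop on an object; FORCE is the grip in N (left out, the last holds). Time passes only in rows, so rows that repeat a pose let the fingers close. It gives the time, the measured TCP pose, the force and the opening at its end, in the units of the state.
- r.sense(): the state, without advancing time (a new reading comes with each control period).
- optics.grab_frame(name): name is "scene" or "top"; returns the picture (384x512x3 uint8, blue, green, red); there is no depth.
- optics.camera_params(name): a dict with "fx", "fy", "cx", "cy" (pixels), "distortion" ([k1, k2, p1, p2, k3] as OpenCV has them; the pictures are not rectified), "eye" and "rotation" of the camera in the world. Camera axes: x right, y up, looking along -z (the intrinsics and any distortion apply to the point x, -y, -z); pixel columns grow to the right and rows downward; lengths in mm; the calibration is good to about 2 mm. A picture is of the moment at which its call begins. camera_params takes no time and is no camera call.
- r.sign_off(): hands the job in, once; it reports no verdict.
The state is a dict: "clock": time; "qpos": joint angles; "qvel": joint speeds; "joint_efforts": joint torques, N m; "eef_pos": TCP position; "tcp_rot": TCP orientation; "contact_force": force on the tool from outside, world axes, zero at the start; "wrist_torque": the same for the moment, N m; "opening": opening from 0.0 (shut) to 1.0 (fully open).
Only numpy, scipy, OpenCV 4.12 (cv2) and the standard library are available. Lean on these libraries where they do the work, as an engineer would, in place of code of your own. Each camera call takes 0.05 s, during which the arm holds its last target.

## Working session

There is one attempt and no reset: what is moved stays moved. The work goes in short steps, Python scripts to look and compute and a shell command to move; the robot and the scene stay as the last step left them, time stands still between calls to the robot, and variables do not carry over. Pictures are saved under pics/ and viewed, and the job is handed in when it is done.

```bash
mkdir -p pics; ls; python3 - <<'E'
from rig import r, optics
import cv2
for n in("scene","top"):
    cv2.imwrite(f"pics/{n}0.png",optics.grab_frame(n)); print(n,optics.camera_params(n))
print(r.sense(), r.pinch_z)
E
```

```text
pics
scene {'fx': 394.78792679708016, 'fy': 394.78792679708016, 'cx': 255.9020793838583, 'cy': 191.6605465795442, 'distortion': array([0.04605104, 0.        , 0.        , 0.        , 0.        ]), 'eye': array([ 981.60963012, -212.35424942,  746.03493189]), 'rotation': array([ 0.62262181, -0.00392529,  1.12531699])}
top {'fx': 464.31547149479854, 'fy': 464.31547149479854, 'cx': 247.58582230443687, 'cy': 193.47501836346478, 'distortion': array([0.01322546, 0.        , 0.        , 0.        , 0.        ]), 'eye': array([ 495.87609879,   14.2472012 , 1074.97460532]), 'rotation': array([ 0.08211672, -0.02644656, -1.58568697])}
{'clock': 0.1, 'qpos': array([-1.26439867e+00,  3.53580815e-01,  1.63408030e+00, -8.65773827e-06,
        1.15522069e+00, -2.39179977e-03]), 'qvel': array([ 0.00101439, -0.00038254, -0.00213048, -0.00013755,  0.00014273,
        0.00147013]), 'joint_efforts': array([-3.46183188e-04, -6.06356406e+01, -3.42819142e+01, -4.26581369e-05,
        3.80037149e-03,  8.53014001e-06]), 'eef_pos': array([ 189.80847677, -595.01201521,  230.62677287]), 'tcp_rot': array([-3.14030348e+00,  4.83288638e-06,  3.08792956e-01]), 'contact_force': array([-0.07925626, -1.20359975, -0.38227055]), 'wrist_torque': array([ 0.01895251,  0.02803055, -0.03406465]), 'opening': 0.9966674707768999} 18.700000000000003
```

View pics/scene0.png

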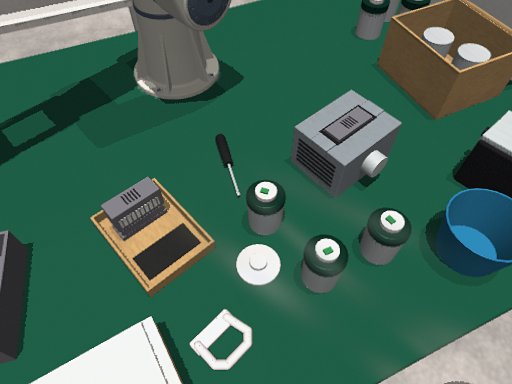

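View pics/top0.png

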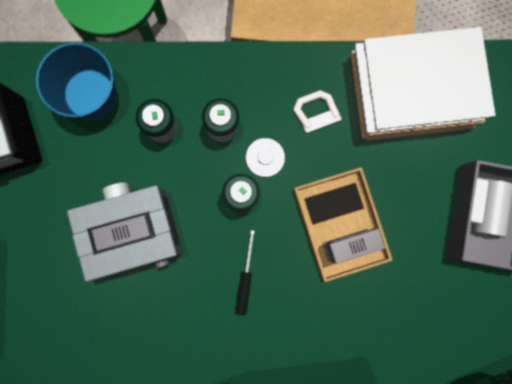

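The top view shows the unit at about (121,232), with the cassette running left-right. The tray is at (343,223), with the pad at (334,203) and the spent cassette at (356,246). I'll zoom in and measure the edges.

```bash
cat > h.py <<'E'
import numpy as np, cv2
from scipy.spatial.transform import Rotation as R
from rig import r, optics
def ray(n,uv):
    p=optics.camera_params(n); K=np.array([[p['fx'],0,p['cx']],[0,p['fy'],p['cy']],[0,0,1]])
    q=cv2.undistortPoints(np.array(uv,float).reshape(-1,1,2),K,np.array(p['distortion'])).reshape(-1,2)
    d=np.c_[q[:,0],-q[:,1],-np.ones(len(q))]
    return np.array(p['eye']), d@R.from_euler('xyz',p['rotation']).as_matrix().T
def plane(n,uv,z):
    e,d=ray(n,uv); return e+d*((z-e[2])/d[:,2])[:,None]
def proj(n,X):
    p=optics.camera_params(n); K=np.array([[p['fx'],0,p['cx']],[0,p['fy'],p['cy']],[0,0,1]])
    M=R.from_euler('xyz',p['rotation']).as_matrix()
    c=(np.atleast_2d(X)-p['eye'])@M; c=c*[1,-1,-1]
    return cv2.projectPoints(c,np.zeros(3),np.zeros(3),K,np.array(p['distortion']))[0].reshape(-1,2)
def tri(n1,uv1,n2,uv2):
    A=np.zeros((3,3));b=np.zeros(3)
    for n,u in((n1,uv1),(n2,uv2)):
        e,d=ray(n,[u]);d=d[0]/np.linalg.norm(d[0]);P=np.eye(3)-np.outer(d,d);A+=P;b+=P@e
    return np.linalg.solve(A,b)
E
python3 - <<'E'
import cv2
t=cv2.imread('pics/top0.png');s=cv2.imread('pics/scene0.png')
def z(im,x0,y0,w,h,k,f): cv2.imwrite('pics/'+f,cv2.resize(im[y0:y0+h,x0:x0+w],None,fx=k,fy=k,interpolation=cv2.INTER_CUBIC))
z(t,60,175,130,110,6,'tu.png');z(t,285,160,115,125,4.8,'tt.png')
z(s,285,85,130,110,6,'su.png');z(s,85,165,135,130,4.6,'st.png')
E
```

```text
(no output)
```

View pics/tu.png

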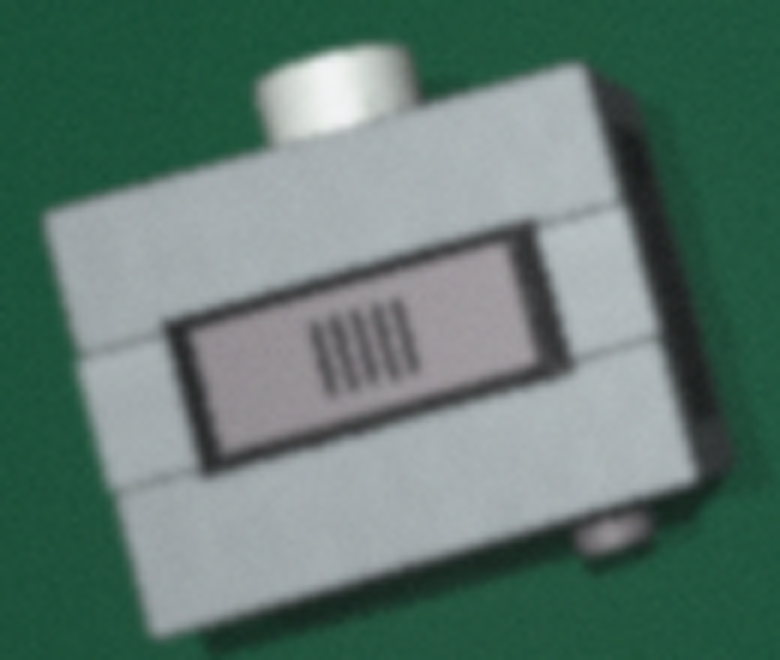

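View pics/tt.png

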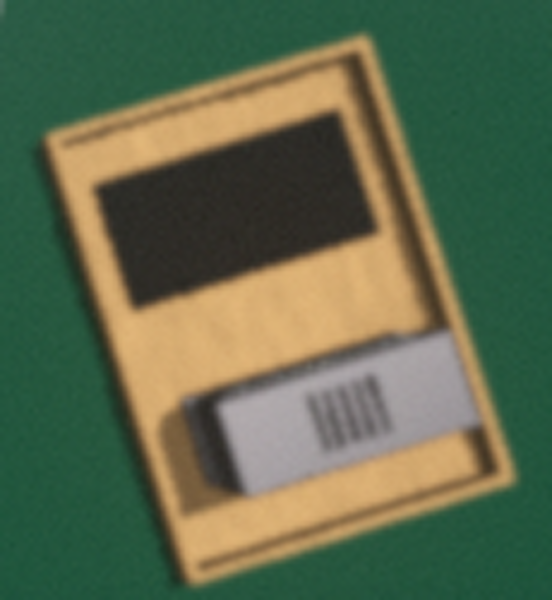

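View pics/su.png

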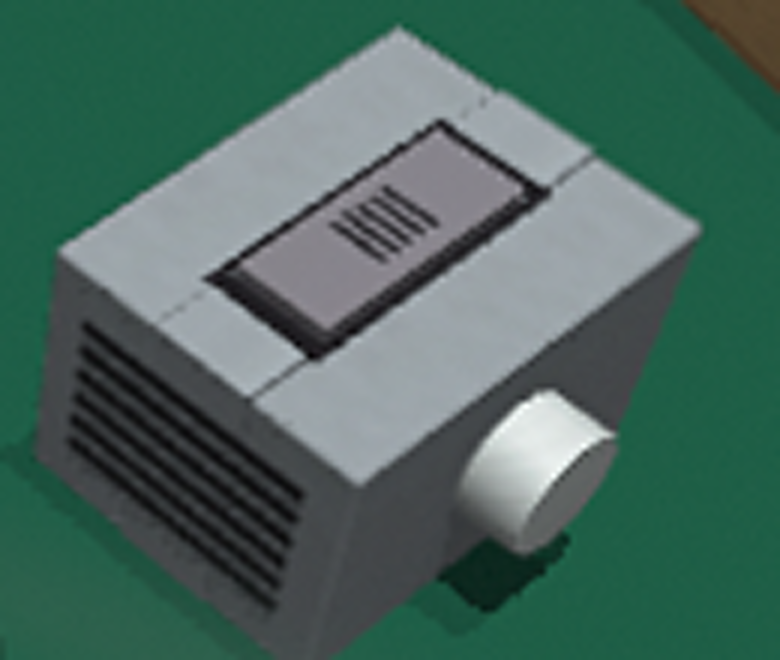

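View pics/st.png

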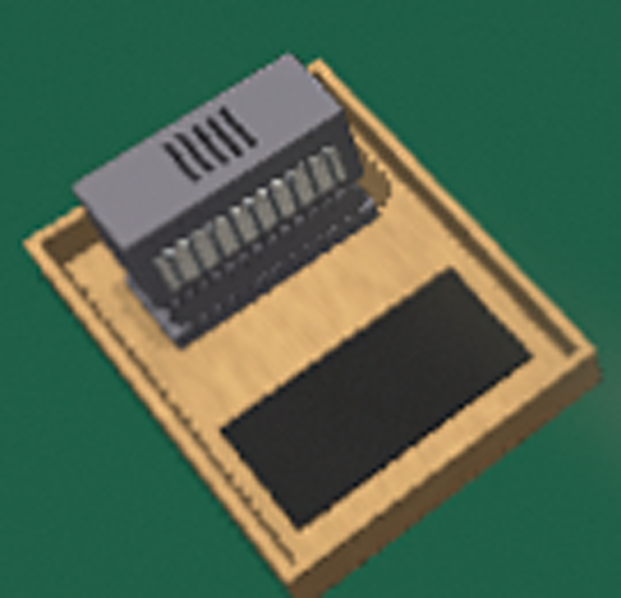

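```bash
python3 - <<'E'
from h import *
def px(v,k,o): return (np.array(v)+.5)/k-.5+np.array(o)
def rep(l,n,uv,z):
    P=plane(n,uv,z); e=[P[(i+1)%4]-P[i] for i in range(4)]
    print(l,n,'c',P.mean(0).round(1),'len',[round(np.linalg.norm(x)) for x in e],'yaw',[round(np.degrees(np.arctan2(x[1],x[0])),1) for x in e])
T=lambda v:px(v,6,(60,175)); S=lambda v:px(v,6,(285,85)); TT=lambda v:px(v,4.8,(285,160)); ST=lambda v:px(v,4.6,(85,165))
rep('unit','top',T([(45,213),(580,63),(697,485),(152,637)]),120)
rep('unit','scene',S([(60,250),(400,27),(700,230),(358,487)]),120)
rep('cas','top',T([(187,330),(513,238),(540,365),(217,460)]),126)
rep('cas','scene',S([(228,275),(440,125),(530,185),(325,337)]),126)
rep('pad','top',TT([(95,187),(340,110),(378,232),(135,308)]),8)
rep('pad','scene',ST([(222,430),(452,268),(532,355),(300,530)]),8)
rep('tray','top',TT([(45,133),(370,35),(517,482),(185,587)]),30)
rep('tray','scene',ST([(25,240),(318,62),(598,352),(290,583)]),30)
rep('spent','top',TT([(217,403),(450,333),(485,425),(247,495)]),95)
rep('spent','scene',ST([(75,190),(290,55),(345,112),(125,248)]),95)
E
```

```text
unit top c [497.7 246.  120. ] len [187, 149, 188, 148] yaw [np.float64(-74.8), np.float64(-164.6), np.float64(104.6), np.float64(14.9)]
unit scene c [499.3 246.7 120. ] len [188, 148, 187, 147] yaw [np.float64(105.5), np.float64(14.3), np.float64(-74.6), np.float64(-165.3)]
cas top c [497.6 246.3 126. ] len [113, 44, 112, 45] yaw [np.float64(-74.9), np.float64(-167.9), np.float64(105.6), np.float64(13.6)]
cas scene c [499.3 246.5 126. ] len [118, 43, 115, 44] yaw [np.float64(106.3), np.float64(15.7), np.float64(-73.6), np.float64(-159.6)]
pad top c [ 558.3 -214.9    8. ] len [125, 62, 124, 61] yaw [np.float64(-73.4), np.float64(-164.6), np.float64(106.4), np.float64(16.9)]
pad scene c [ 560.  -211.7    8. ] len [125, 62, 125, 63] yaw [np.float64(106.6), np.float64(16.4), np.float64(-73.0), np.float64(-163.9)]
tray top c [ 510.5 -228.6   30. ] len [162, 221, 164, 221] yaw [np.float64(-74.0), np.float64(-163.8), np.float64(106.3), np.float64(15.8)]
tray scene c [ 511.9 -226.3   30. ] len [157, 220, 159, 221] yaw [np.float64(105.8), np.float64(16.9), np.float64(-73.7), np.float64(-163.7)]
spent top c [ 462.4 -243.3   95. ] len [108, 43, 110, 42] yaw [np.float64(-74.4), np.float64(-161.1), np.float64(105.2), np.float64(16.6)]
spent scene c [ 465.6 -240.5   95. ] len [108, 43, 107, 40] yaw [np.float64(107.2), np.float64(17.0), np.float64(-74.5), np.float64(-162.4)]
```

```bash
cat >> h.py <<'E'
def to(x,y,z,yawdeg):
    s=r.sense(); M=R.from_euler('xyz',s['tcp_rot'])
    G=R.from_euler('xyz',[np.pi,0,np.radians(yawdeg)])
    print('t',round(s['clock'],2),'pos',s['eef_pos'].round(1),'yaw',np.degrees(s['tcp_rot']).round(1),'F',s['contact_force'].round(1),'op',round(s['opening'],3),'q',s['qpos'].round(2))
    print('dp',M.inv().apply(np.array([x,y,z])-s['eef_pos']).round(1),'ang',(M.inv()*G).as_rotvec().round(3))
E
python3 -c "
from h import *
to(498.5,246.3,230,105)"
```

```text
t 0.1 pos [ 189.8 -595.   230.6] yaw [-179.9    0.    17.7] F [-0.1 -1.2 -0.4] op 0.997 q [-1.26  0.35  1.63 -0.    1.16 -0.  ]
dp [ 549.8 -707.7    1.5] ang [-1.000e-03 -1.000e-03 -1.524e+00]
```

```bash
python3 -m creep '[{"dp":[550,-708,1],"angular":[0,0,-1.52],"fingers":0},{"dp":[550,-708,1],"angular":[0,0,-1.52],"fingers":0},{"dp":[550,-708,1],"angular":[0,0,-1.52],"fingers":0},{"dp":[550,-708,1],"angular":[0,0,-1.52],"fingers":0},{"dp":[550,-708,1],"angular":[0,0,-1.52],"fingers":0}]'
python3 -c "
from h import *
to(498.5,246.3,230,105)"
```

```text
clock: 0.52
eef_pos: [261.7, -397.9, 230.6]
tcp_rot: [-3.141, -0.0, 0.939]
contact_force: [1.3, 0.5, 0.2]
opening: 0.301
t 0.52 pos [ 261.7 -397.9  230.6] yaw [-180.    -0.    53.8] F [1.3 0.5 0.2] op 0.301 q [-0.99  0.12  1.94  0.    1.08 -0.36]
dp [ 659.7 -189.1    0.9] ang [-0.    -0.001 -0.893]
```

```bash
python3 -m creep '[{"dp":[660,-189,1],"angular":[0,0,-0.893],"fingers":0},{"dp":[660,-189,1],"angular":[0,0,-0.893],"fingers":0},{"dp":[660,-189,1],"angular":[0,0,-0.893],"fingers":0},{"dp":[660,-189,1],"angular":[0,0,-0.893],"fingers":0},{"dp":[660,-189,1],"angular":[0,0,-0.893],"fingers":0}]'
python3 -c "
from h import *
to(498.5,246.3,230,105)"
```

```text
clock: 0.93
eef_pos: [334.7, -202.8, 230.7]
tcp_rot: [3.141, 0.0, 1.564]
contact_force: [1.6, -0.5, 0.4]
opening: 0.003
t 0.93 pos [ 334.7 -202.8  230.7] yaw [180.    0.   89.6] F [ 1.6 -0.5  0.4] op 0.003 q [-0.55 -0.03  2.1   0.    1.07 -0.54]
dp [450.2 160.9   0.7] ang [ 0.     0.    -0.268]
```

```bash
python3 -m creep '[{"dp":[450,161,1],"angular":[0,0,-0.268],"fingers":0},{"dp":[450,161,1],"angular":[0,0,-0.268],"fingers":0},{"dp":[450,161,1],"angular":[0,0,-0.268],"fingers":0},{"dp":[450,161,1],"angular":[0,0,-0.268],"fingers":0},{"dp":[450,161,1],"angular":[0,0,-0.268],"fingers":0}]'
python3 -c "
from h import *
to(498.5,246.3,230,105)"
```

```text
clock: 1.35
eef_pos: [407.3, -7.3, 230.4]
tcp_rot: [3.141, 0.0, 1.827]
contact_force: [0.7, -1.0, 0.2]
opening: -0.003
t 1.35 pos [407.3  -7.3 230.4] yaw [180.    0.  104.7] F [ 0.7 -1.   0.2] op -0.003 q [-0.02  0.    2.07 -0.    1.07 -0.28]
dp [222.2 152.5   0.4] ang [ 0.     0.    -0.006]
```

```bash
python3 -m creep '[{"dp":[222,152.5,0],"angular":[0,0,-0.006],"fingers":0},{"dp":[222,152.5,0],"angular":[0,0,-0.006],"fingers":0},{"dp":[222,152.5,0],"angular":[0,0,-0.006],"fingers":0},{"dp":[222,152.5,0],"angular":[0,0,-0.006],"fingers":0},{"dp":[222,152.5,0],"angular":[0,0,-0.006],"fingers":0}]'
python3 -c "
from h import *
to(498.5,246.3,150,105)"
```

```text
clock: 1.77
eef_pos: [477.9, 188.8, 230.1]
tcp_rot: [-3.141, 0.0, 1.833]
contact_force: [1.2, -0.6, 0.7]
opening: -0.001
t 1.77 pos [477.9 188.8 230.1] yaw [-180.    0.  105.] F [ 1.2 -0.6  0.7] op -0.001 q [ 0.37  0.18  1.87 -0.    1.09  0.11]
dp [50.2 34.9 80.1] ang [-0.     0.     0.001]
```

```bash
python3 -m creep '[{"dp":[50,35,0],"angular":[0,0,0],"fingers":0},{"dp":[50,35,0],"angular":[0,0,0],"fingers":0},{"dp":[50,35,80],"angular":[0,0,0],"fingers":0},{"dp":[50,35,80],"angular":[0,0,0],"fingers":0},{"dp":[50,35,80],"angular":[0,0,0],"fingers":0}]'
python3 -m creep '[{"dp":[0,0,0],"angular":[0,0,0],"fingers":0},{"dp":[0,0,0],"angular":[0,0,0],"fingers":0}]'
python3 -c "
from h import *
to(498.5,246.3,127,105)
for n in('scene','top'):
    f=optics.grab_frame(n);cv2.imwrite(f'pics/{n}1.png',f)
    x,y=(285,60) if n=='scene' else (60,165)
    cv2.imwrite(f'pics/{n}1z.png',cv2.resize(f[y:y+130,x:x+130],None,fx=4.5,fy=4.5))
"
```

```text
clock: 2.18
eef_pos: [494.4, 242.4, 143.8]
tcp_rot: [-3.131, 0.002, 1.834]
contact_force: [-1.9, -1.5, -2.1]
opening: -0.003
clock: 2.35
eef_pos: [499.4, 244.0, 151.7]
tcp_rot: [3.141, -0.0, 1.832]
contact_force: [0.9, -0.4, 0.6]
opening: -0.001
t 2.35 pos [499.4 244.  151.7] yaw [180.  -0. 105.] F [ 0.9 -0.4  0.6] op -0.001 q [ 0.45  0.34  1.86 -0.    0.95  0.19]
dp [ 2.5 -0.3 24.7] ang [ 0.001 -0.    -0.   ]
```

View pics/scene1z.png

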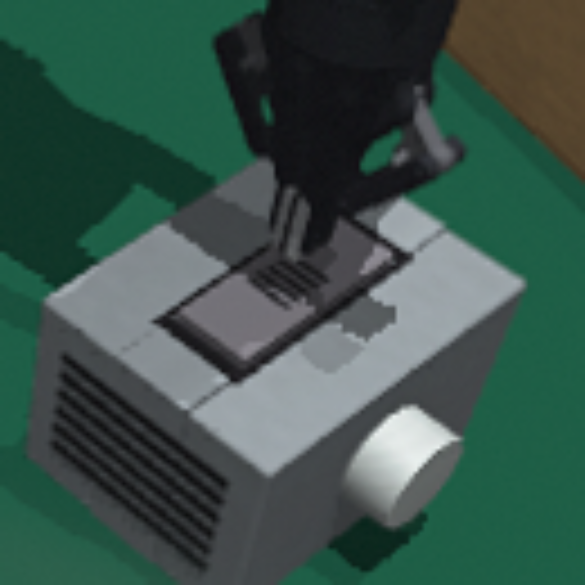

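View pics/top1z.png

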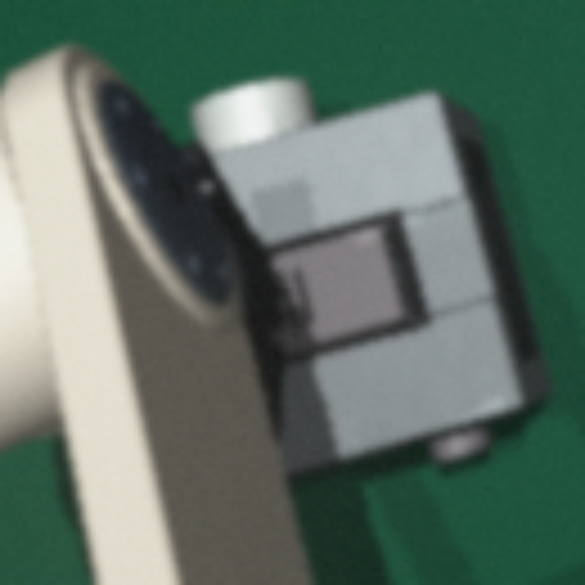

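The scene view shows the shut fingers over the ribbed press area, at about (348,117) in the full image. Next I'll press down gently.

```bash
python3 -m creep '[{"dp":[2.5,0,10],"angular":[0,0,0],"fingers":0},{"dp":[2.5,0,20],"angular":[0,0,0],"fingers":0},{"dp":[2.5,0,24],"angular":[0,0,0],"fingers":0},{"dp":[2.5,0,27],"angular":[0,0,0],"fingers":0},{"dp":[2.5,0,29],"angular":[0,0,0],"fingers":0}]'
python3 -m creep '[{"dp":[0,0,1],"angular":[0,0,0],"fingers":0},{"dp":[0,0,2],"angular":[0,0,0],"fingers":0}]'
python3 -c "
from h import *
to(498.5,246.3,118,105)"
```

```text
clock: 2.87
eef_pos: [498.3, 246.4, 121.4]
tcp_rot: [3.141, 0.0, 1.833]
contact_force: [-2.1, -1.0, 8.6]
opening: -0.001
clock: 3.03
eef_pos: [498.4, 246.4, 119.7]
tcp_rot: [3.141, -0.0, 1.833]
contact_force: [-2.0, -0.7, 9.0]
opening: -0.001
t 3.03 pos [498.4 246.4 119.7] yaw [180.  -0. 105.] F [-2.  -0.7  9. ] op -0.001 q [ 0.46  0.38  1.88 -0.    0.88  0.19]
dp [-0.1  0.1  1.7] ang [ 0. -0.  0.]
```

```bash
python3 -m creep '[{"dp":[0,0,1],"angular":[0,0,0],"fingers":0},{"dp":[0,0,1.8],"angular":[0,0,0],"fingers":0},{"dp":[0,0,2.3],"angular":[0,0,0],"fingers":0},{"dp":[0,0,2.3],"angular":[0,0,0],"fingers":0}]'
```

```text
clock: 3.37
eef_pos: [498.3, 246.4, 117.4]
tcp_rot: [3.141, -0.0, 1.833]
contact_force: [-0.8, 0.0, 6.5]
opening: -0.0
```

```bash
python3 -m creep '[{"dp":[0,0,0.7],"angular":[0,0,0],"fingers":0},{"dp":[0,0,0.7],"angular":[0,0,0],"fingers":0}]'
python3 -m creep '[{"dp":[0,0,-12],"angular":[0,0,0],"fingers":0},{"dp":[0,0,-24],"angular":[0,0,0],"fingers":0},{"dp":[0,0,-36],"angular":[0,0,0],"fingers":0},{"dp":[0,0,-60],"angular":[0,0,0],"fingers":0},{"dp":[0,0,-95],"angular":[0,0,0],"fingers":0}]'
python3 -m creep '[{"dp":[0,0,-20],"angular":[0,0,0],"fingers":85},{"dp":[0,0,-20],"angular":[0,0,0],"fingers":85},{"dp":[0,0,-20],"angular":[0,0,0],"fingers":85},{"dp":[0,0,-20],"angular":[0,0,0],"fingers":85},{"dp":[0,0,-20],"angular":[0,0,0],"fingers":85}]'
python3 -c "
from h import *
to(498.5,246.3,129,105)
for n in('scene','top'):
    f=optics.grab_frame(n);cv2.imwrite(f'pics/{n}2.png',f)
    x,y=(285,40) if n=='scene' else (60,165)
    cv2.imwrite(f'pics/{n}2z.png',cv2.resize(f[y:y+150,x:x+130],None,fx=4,fy=4))
"
```

```text
clock: 3.53
eef_pos: [498.6, 246.5, 117.1]
tcp_rot: [3.141, -0.0, 1.833]
contact_force: [-1.5, -1.0, 9.0]
opening: -0.001
clock: 3.95
eef_pos: [496.7, 245.6, 211.0]
tcp_rot: [-3.138, 0.001, 1.833]
contact_force: [1.2, 0.4, -0.8]
opening: -0.0
clock: 4.37
eef_pos: [497.4, 246.0, 230.4]
tcp_rot: [-3.14, 0.0, 1.833]
contact_force: [-0.5, -0.5, -0.3]
opening: 0.711
t 4.37 pos [497.4 246.  230.4] yaw [-179.9    0.   105. ] F [-0.5 -0.5 -0.3] op 0.711 q [0.46 0.25 1.78 0.   1.11 0.19]
dp [1.000e-01 1.300e+00 1.014e+02] ang [-0.002  0.     0.   ]
```

View pics/scene2z.png

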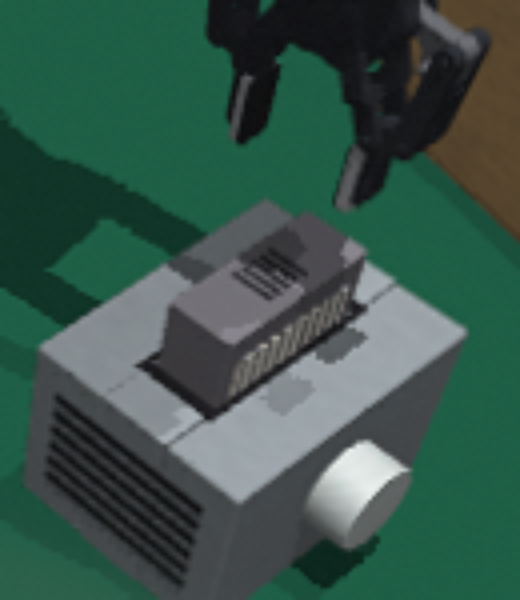

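View pics/top2z.png

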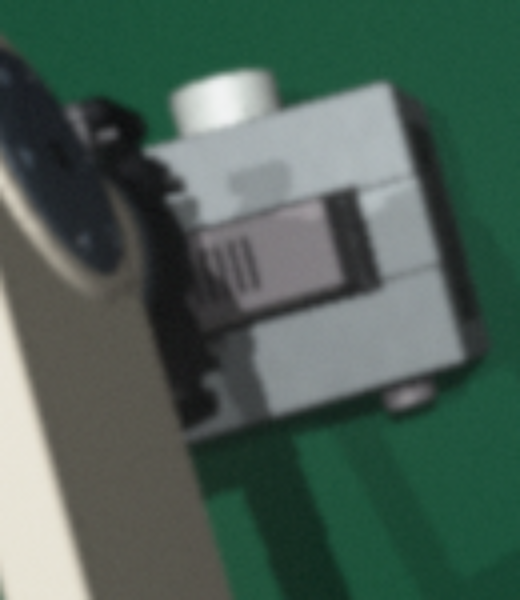

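The cassette has sprung up: its top edge is near (361,95) in the scene picture and stands clear of the unit top. The gripper is opening above it. I'll finish opening, then descend around it.

```bash
python3 -m creep '[{"dp":[0,0.5,15],"angular":[0,0,0],"fingers":85},{"dp":[0,0.5,30],"angular":[0,0,0],"fingers":85},{"dp":[0,0.5,45],"angular":[0,0,0],"fingers":85},{"dp":[0,0.5,60],"angular":[0,0,0],"fingers":85},{"dp":[0,0.5,75],"angular":[0,0,0],"fingers":85}]'
python3 -m creep '[{"dp":[0,0,10],"angular":[0,0,0],"fingers":85},{"dp":[0,0,18],"angular":[0,0,0],"fingers":85},{"dp":[0,0,23],"angular":[0,0,0],"fingers":85},{"dp":[0,0,26],"angular":[0,0,0],"fingers":85},{"dp":[0,0,26],"angular":[0,0,0],"fingers":85}]'
python3 -c "
from h import *
to(498.5,246.3,129,105)"
```

```text
clock: 4.88
eef_pos: [498.1, 246.2, 154.8]
tcp_rot: [-3.14, 0.0, 1.833]
contact_force: [1.0, -1.1, -0.3]
opening: 0.997
clock: 5.3
eef_pos: [498.5, 246.4, 130.0]
tcp_rot: [-3.141, 0.0, 1.833]
contact_force: [-1.5, -0.2, 0.4]
opening: 0.994
t 5.3 pos [498.5 246.4 130. ] yaw [-180.    0.  105.] F [-1.5 -0.2  0.4] op 0.994 q [ 0.46  0.37  1.87 -0.    0.9   0.19]
dp [-0.1 -0.   1. ] ang [-0.001  0.     0.   ]
```

Now close the fingers with a 60 N grip.

```bash
for i in 1 ; do python3 -m creep '[{"dp":[0,0,0],"angular":[0,0,0],"fingers":30},{"dp":[0,0,0],"angular":[0,0,0],"fingers":30},{"dp":[0,0,0],"angular":[0,0,0],"fingers":30},{"dp":[0,0,0],"angular":[0,0,0],"fingers":30},{"dp":[0,0,0],"angular":[0,0,0],"fingers":30}]' 60; done
python3 -m creep '[{"dp":[0,0,0],"angular":[0,0,0],"fingers":30},{"dp":[0,0,0],"angular":[0,0,0],"fingers":30},{"dp":[0,0,0],"angular":[0,0,0],"fingers":30}]'
```

```text
clock: 5.72
eef_pos: [498.7, 246.6, 130.8]
tcp_rot: [3.141, -0.0, 1.833]
contact_force: [-0.2, 0.6, 1.1]
opening: 0.511
clock: 5.97
eef_pos: [498.8, 246.6, 130.5]
tcp_rot: [3.141, -0.0, 1.833]
contact_force: [0.3, 0.4, 1.6]
opening: 0.502
```

```bash
python3 -m creep '[{"dp":[0,0,-6],"angular":[0,0,0],"fingers":30},{"dp":[0,0,-14],"angular":[0,0,0],"fingers":30},{"dp":[0,0,-24],"angular":[0,0,0],"fingers":30},{"dp":[0,0,-36],"angular":[0,0,0],"fingers":30},{"dp":[0,0,-50],"angular":[0,0,0],"fingers":30}]'
python3 -m creep '[{"dp":[0,0,-15],"angular":[0,0,0],"fingers":30},{"dp":[0,0,-30],"angular":[0,0,0],"fingers":30},{"dp":[0,0,-45],"angular":[0,0,0],"fingers":30},{"dp":[0,0,-60],"angular":[0,0,0],"fingers":30},{"dp":[0,0,-65],"angular":[0,0,0],"fingers":30}]'
python3 -c "
from h import *
to(559,-213.3,245,106.4)
for n in('scene',):
    f=optics.grab_frame(n);cv2.imwrite(f'pics/{n}3.png',f)
"
```

```text
clock: 6.38
eef_pos: [498.2, 246.2, 181.2]
tcp_rot: [-3.141, 0.0, 1.833]
contact_force: [-0.6, -0.0, -4.1]
opening: 0.502
clock: 6.8
eef_pos: [499.5, 246.9, 248.6]
tcp_rot: [3.138, -0.001, 1.833]
contact_force: [0.3, 0.4, -4.4]
opening: 0.505
t 6.8 pos [499.5 246.9 248.6] yaw [179.8  -0.  105. ] F [ 0.3  0.4 -4.4] op 0.505 q [0.46 0.23 1.76 0.   1.14 0.19]
dp [-459.9  -61.7    3. ] ang [ 0.004 -0.001 -0.024]
```

View pics/scene3.png

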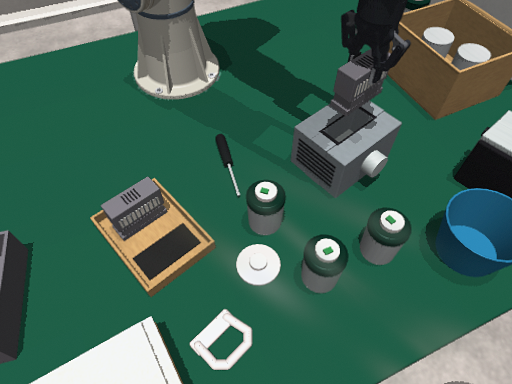

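The cassette is held clear of the unit, near (360,82). I'll carry it across at about 25-30 mm per row.

```bash
python3 -m creep '[{"dp":[-15,-2,0],"angular":[0,0,-0.004],"fingers":30},{"dp":[-40,-5,0],"angular":[0,0,-0.01],"fingers":30},{"dp":[-70,-9,0],"angular":[0,0,-0.015],"fingers":30},{"dp":[-100,-13,0],"angular":[0,0,-0.02],"fingers":30},{"dp":[-130,-17,0],"angular":[0,0,-0.024],"fingers":30}]'
python3 -m creep '[{"dp":[-30,-4,0],"angular":[0,0,0],"fingers":30},{"dp":[-60,-8,0],"angular":[0,0,0],"fingers":30},{"dp":[-90,-12,0],"angular":[0,0,0],"fingers":30},{"dp":[-120,-16,0],"angular":[0,0,0],"fingers":30},{"dp":[-150,-20,0],"angular":[0,0,0],"fingers":30}]'
python3 -c "
from h import *
to(559,-213.3,245,106.4)"
```

```text
clock: 7.27
eef_pos: [515.3, 115.3, 244.8]
tcp_rot: [-3.141, -0.0, 1.858]
contact_force: [0.2, -0.3, -4.8]
opening: 0.506
clock: 7.68
eef_pos: [538.5, -34.5, 244.8]
tcp_rot: [-3.141, -0.0, 1.857]
contact_force: [0.9, 0.1, -4.6]
opening: 0.504
t 7.68 pos [538.5 -34.5 244.8] yaw [-180.    -0.   106.4] F [ 0.9  0.1 -4.6] op 0.504 q [-0.07  0.21  1.8   0.    1.13 -0.35]
dp [-177.3  -30.7   -0.2] ang [-0.001 -0.    -0.   ]
```

```bash
python3 -m creep '[{"dp":[-35,-6,0],"angular":[0,0,0],"fingers":30},{"dp":[-70,-12,0],"angular":[0,0,0],"fingers":30},{"dp":[-105,-18,0],"angular":[0,0,0],"fingers":30},{"dp":[-140,-24,0],"angular":[0,0,0],"fingers":30},{"dp":[-165,-29,0],"angular":[0,0,0],"fingers":30}]'
python3 -m creep '[{"dp":[-10,-1.7,20],"angular":[0,0,0],"fingers":30},{"dp":[-10,-1.7,50],"angular":[0,0,0],"fingers":30},{"dp":[-10,-1.7,80],"angular":[0,0,0],"fingers":30},{"dp":[-10,-1.7,105],"angular":[0,0,0],"fingers":30},{"dp":[-10,-1.7,115],"angular":[0,0,0],"fingers":30}]'
python3 -m creep '[{"dp":[0,0,0],"angular":[0,0,0],"fingers":30}]'
python3 -c "
from h import *
to(559,-213.3,62.5,106.4)
for n in('scene','top'):
    f=optics.grab_frame(n);cv2.imwrite(f'pics/{n}4.png',f)
    x,y=(80,120) if n=='scene' else (270,150)
    cv2.imwrite(f'pics/{n}4z.png',cv2.resize(f[y:y+180,x:x+150],None,fx=3.3,fy=3.3))
"
```

```text
clock: 8.1
eef_pos: [557.3, -202.3, 244.8]
tcp_rot: [-3.141, 0.0, 1.856]
contact_force: [0.4, -0.2, -5.0]
opening: 0.505
clock: 8.52
eef_pos: [556.2, -208.8, 126.2]
tcp_rot: [-3.137, -0.004, 1.856]
contact_force: [-1.0, 0.8, -6.0]
opening: 0.5
clock: 8.6
eef_pos: [556.7, -208.8, 127.4]
tcp_rot: [-3.137, -0.003, 1.857]
contact_force: [0.0, 0.3, -4.7]
opening: 0.507
t 8.6 pos [ 556.7 -208.8  127.4] yaw [-179.7   -0.2  106.4] F [ 0.   0.3 -4.7] op 0.507 q [-0.36  0.43  1.78 -0.    0.94 -0.65]
dp [-5.1  1.2 64.9] ang [-0.005 -0.003 -0.   ]
```

View pics/scene4z.png

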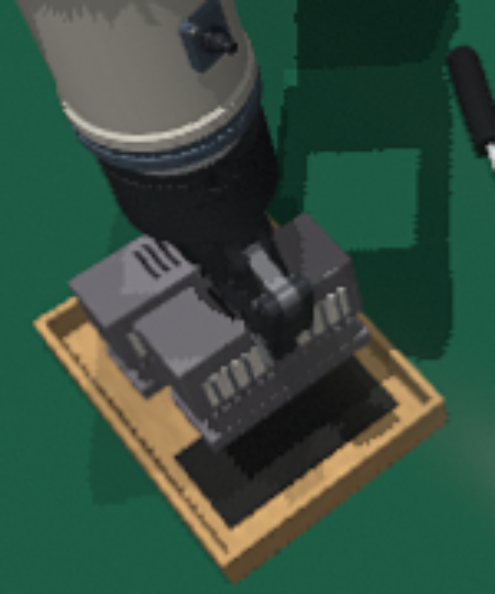

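View pics/top4z.png

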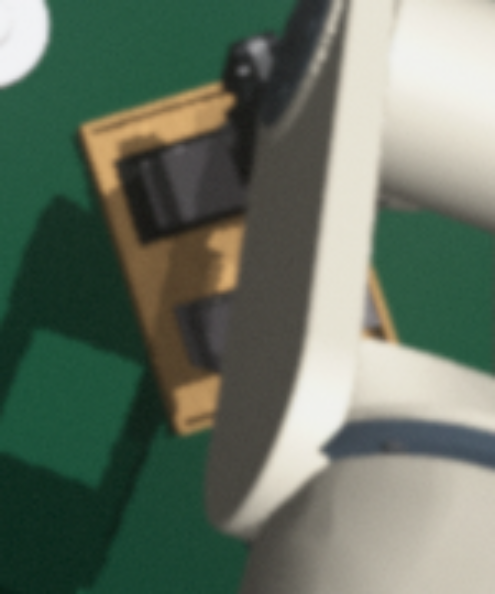

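```bash
python3 - <<'E'
from h import *
a=np.radians(16.4);X=np.array([np.cos(a),np.sin(a)]);Y=np.array([-X[1],X[0]]);c=np.array([556.7,-208.8])
for z in(73,163):
  for sx,sy in((1,-1),(1,1),(-1,-1)):
    p=c+22*sx*X+55*sy*Y
    print(z,sx,sy,((proj('scene',[*p,z])[0]-[80,120])*3.3).round(),((proj('top',[*p,z])[0]-[270,150])*3.3).round())
E
```

```text
73 1 -1 [211. 453.] [291. 116.]
73 1 1 [369. 341.] [134. 165.]
73 -1 -1 [169. 402.] [312. 179.]
163 1 -1 [171. 374.] [331. 101.]
163 1 1 [348. 256.] [158. 154.]
163 -1 -1 [126. 319.] [354. 170.]
```

The projected corners match the picture within a few pixels, so the cassette is centred in the grip. Now I'll lower it.

```bash
python3 -m creep '[{"dp":[-4,0.5,12],"angular":[0,0,0],"fingers":30},{"dp":[-4,0.5,24],"angular":[0,0,0],"fingers":30},{"dp":[-4,0.5,36],"angular":[0,0,0],"fingers":30},{"dp":[-4,0.5,46],"angular":[0,0,0],"fingers":30},{"dp":[-4,0.5,53],"angular":[0,0,0],"fingers":30}]'
python3 -m creep '[{"dp":[0,0,2],"angular":[0,0,0],"fingers":30},{"dp":[0,0,2],"angular":[0,0,0],"fingers":30},{"dp":[0,0,2],"angular":[0,0,0],"fingers":30}]'
python3 -c "
from h import *
to(559,-213.3,62.6,106.4)"
```

```text
clock: 9.12
eef_pos: [559.7, -213.0, 75.6]
tcp_rot: [-3.14, -0.001, 1.857]
contact_force: [-1.0, 0.3, -4.9]
opening: 0.505
clock: 9.37
eef_pos: [560.6, -213.3, 75.3]
tcp_rot: [3.142, 0.0, 1.857]
contact_force: [0.2, -1.0, -4.6]
opening: 0.509
t 9.37 pos [ 560.6 -213.3   75.3] yaw [180.    0.  106.4] F [ 0.2 -1.  -4.6] op 0.509 q [-0.37  0.5   1.81 -0.    0.84 -0.65]
dp [ 0.5 -1.6 12.7] ang [ 0.  0. -0.]
```

```bash
python3 -m creep '[{"dp":[0,-1.5,3],"angular":[0,0,0],"fingers":30},{"dp":[0,-1.5,6],"angular":[0,0,0],"fingers":30},{"dp":[0,-1.5,8],"angular":[0,0,0],"fingers":30},{"dp":[0,-1.5,10],"angular":[0,0,0],"fingers":30},{"dp":[0,-1.5,10],"angular":[0,0,0],"fingers":30}]'
python3 -m creep '[{"dp":[0,0,0.7],"angular":[0,0,0],"fingers":30},{"dp":[0,0,1.4],"angular":[0,0,0],"fingers":30},{"dp":[0,0,1.4],"angular":[0,0,0],"fingers":30}]'
```

```text
clock: 9.78
eef_pos: [558.8, -213.6, 64.9]
tcp_rot: [-3.141, -0.0, 1.857]
contact_force: [0.9, 0.7, -3.8]
opening: 0.508
clock: 10.03
eef_pos: [559.1, -213.7, 63.9]
tcp_rot: [-3.142, -0.0, 1.857]
contact_force: [-0.1, 0.4, -5.1]
opening: 0.499
```

```bash
python3 -m creep '[{"dp":[0,0,0.7],"angular":[0,0,0],"fingers":30},{"dp":[0,0,1.2],"angular":[0,0,0],"fingers":30},{"dp":[0,0,1.2],"angular":[0,0,0],"fingers":30}]'
python3 -m creep '[{"dp":[0,0,0.5],"angular":[0,0,0],"fingers":30},{"dp":[0,0,0.5],"angular":[0,0,0],"fingers":30}]'
```

```text
clock: 10.28
eef_pos: [559.2, -213.8, 63.6]
tcp_rot: [3.141, 0.0, 1.857]
contact_force: [-3.4, -0.1, 4.3]
opening: 0.507
clock: 10.45
eef_pos: [559.1, -213.8, 63.5]
tcp_rot: [3.141, 0.0, 1.857]
contact_force: [-5.3, 1.5, 10.3]
opening: 0.504
```

It has touched down: vertical force went from −5 to +10 N. I'll relieve that a little and open.

```bash
python3 -m creep '[{"dp":[0,0,-0.7],"angular":[0,0,0],"fingers":30},{"dp":[0,0,-0.7],"angular":[0,0,0],"fingers":30}]'
python3 -m creep '[{"dp":[0,0,0],"angular":[0,0,0],"fingers":46},{"dp":[0,0,0],"angular":[0,0,0],"fingers":50},{"dp":[0,0,0],"angular":[0,0,0],"fingers":56},{"dp":[0,0,0],"angular":[0,0,0],"fingers":64},{"dp":[0,0,0],"angular":[0,0,0],"fingers":74}]'
python3 -m creep '[{"dp":[0,0,0],"angular":[0,0,0],"fingers":80},{"dp":[0,0,0],"angular":[0,0,0],"fingers":80},{"dp":[0,0,0],"angular":[0,0,0],"fingers":80}]'
python3 -c "
from h import *
to(559,-213.3,62.6,106.4)
f=optics.grab_frame('scene');cv2.imwrite('pics/scene5z.png',cv2.resize(f[120:300,80:230],None,fx=3.3,fy=3.3))"
```

```text
clock: 10.62
eef_pos: [559.3, -213.9, 63.6]
tcp_rot: [3.141, 0.0, 1.857]
contact_force: [-2.7, -0.2, 4.9]
opening: 0.507
clock: 11.03
eef_pos: [559.2, -213.7, 62.9]
tcp_rot: [3.141, 0.0, 1.857]
contact_force: [-0.2, -0.9, -0.2]
opening: 0.857
clock: 11.28
eef_pos: [559.1, -213.8, 62.9]
tcp_rot: [3.142, 0.0, 1.857]
contact_force: [-0.7, -0.2, 0.5]
opening: 0.935
t 11.28 pos [ 559.1 -213.8   62.9] yaw [180.    0.  106.4] F [-0.7 -0.2  0.5] op 0.935 q [-0.37  0.52  1.81  0.    0.81 -0.65]
dp [0.5 0.1 0.3] ang [ 0.  0. -0.]
```

View pics/scene5z.png

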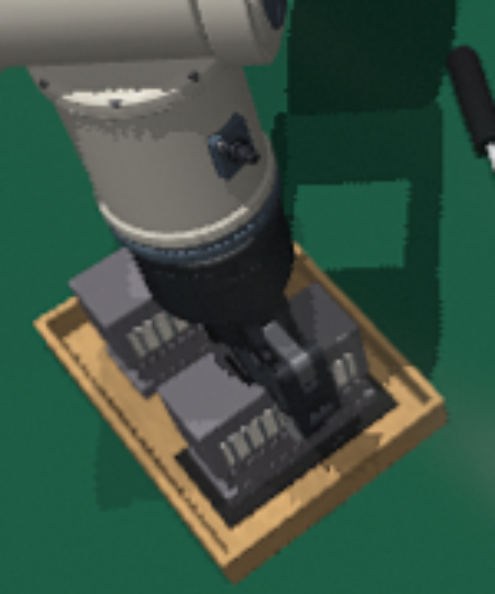

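The cassette stands on the pad and the fingers are off it. Next I'll retreat straight up and then clear the view.

```bash
python3 -m creep '[{"dp":[0,0,-10],"angular":[0,0,0],"fingers":80},{"dp":[0,0,-25],"angular":[0,0,0],"fingers":80},{"dp":[0,0,-50],"angular":[0,0,0],"fingers":80},{"dp":[0,0,-80],"angular":[0,0,0],"fingers":80},{"dp":[0,0,-110],"angular":[0,0,0],"fingers":80}]'
python3 -m creep '[{"dp":[0,0,-30],"angular":[0,0,0],"fingers":80},{"dp":[0,0,-60],"angular":[0,0,0],"fingers":80},{"dp":[30,0,-80],"angular":[0,0,0],"fingers":80},{"dp":[65,0,-80],"angular":[0,0,0],"fingers":80},{"dp":[100,0,-80],"angular":[0,0,0],"fingers":80}]'
python3 -m creep '[{"dp":[35,0,0],"angular":[0,0,0],"fingers":80},{"dp":[70,0,0],"angular":[0,0,0],"fingers":80},{"dp":[105,0,0],"angular":[0,0,0],"fingers":80},{"dp":[130,0,0],"angular":[0,0,0],"fingers":80},{"dp":[130,0,0],"angular":[0,0,0],"fingers":80}]'
python3 -c "
from h import *
to(559,-213.3,62.6,106.4)
for n in('scene','top'): cv2.imwrite(f'pics/{n}6.png',optics.grab_frame(n))
f=cv2.imread('pics/top6.png');cv2.imwrite('pics/top6z.png',cv2.resize(f[160:285,285:400],None,fx=4.8,fy=4.8,interpolation=2))
"
```

```text
clock: 11.75
eef_pos: [558.6, -213.6, 174.4]
tcp_rot: [-3.141, -0.001, 1.857]
contact_force: [-0.2, -0.8, -0.1]
opening: 0.937
clock: 12.17
eef_pos: [531.2, -117.4, 255.4]
tcp_rot: [3.138, 0.002, 1.855]
contact_force: [0.2, 0.4, -0.7]
opening: 0.935
clock: 12.58
eef_pos: [492.6, 10.4, 253.7]
tcp_rot: [3.141, -0.001, 1.859]
contact_force: [0.6, -0.2, 0.1]
opening: 0.941
t 12.58 pos [492.6  10.4 253.7] yaw [ 1.800e+02 -1.000e-01  1.065e+02] F [ 0.6 -0.2  0.1] op 0.941 q [ 0.02  0.12  1.88  0.    1.14 -0.27]
dp [-233.6   -0.   190.8] ang [ 0.    -0.001  0.002]
```

View pics/top6z.png

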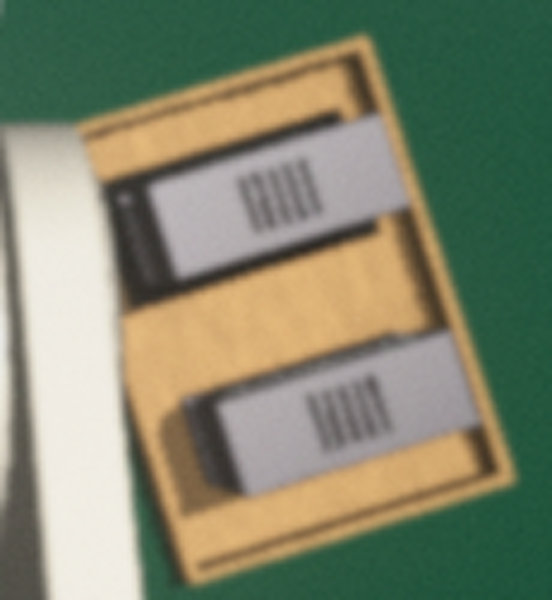

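View pics/scene6.png

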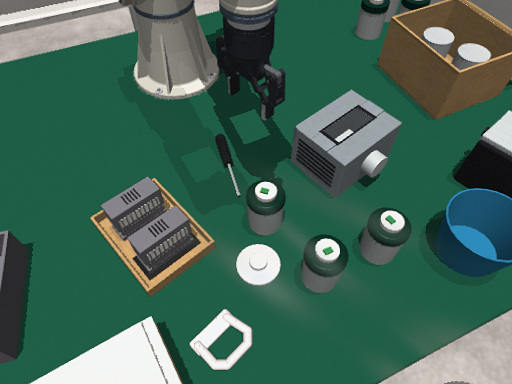

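Both cassettes stand upright and parallel. The new one's top corners in the zoom are at (148,187), (380,115), (412,210) and (178,282). Bystanders look unmoved.

```bash
python3 - <<'E'
from h import *
P=plane('top',(np.array([(148,187),(380,115),(412,210),(178,282)])+.5)/4.8-.5+[285,160],98)
print(P.mean(0).round(1),[np.linalg.norm(P[(i+1)%4]-P[i]).round() for i in range(4)],np.degrees(np.arctan2(*(P[0]-P[1])[[1,0]])))
r.sign_off()
E
```

```text
[ 557.5 -214.6   98. ] [np.float64(108.0), np.float64(44.0), np.float64(109.0), np.float64(44.0)] 106.41357059404453
the job is handed in; nothing more can be done
```

The used-up cassette is now standing upright on the black rubber pad beside the other one, released. The job is handed in, at about 12.7 s of the 48 s allowed.

**What I did:** I pushed the cassette down about 9 mm; the push force dropped when the latch let go. I backed off, and a picture confirmed it had sprung up. I then gripped it across its width at 60 N, pulled it clear, carried it over and lowered it. It was still held when it touched the pad, then I opened the fingers and moved away.

**Last checks:**
- **Position:** the top view puts the cassette's centre at (557.5, -214.6) mm. That is about 2 mm from my pad estimate of (559, -213.3).
- **Direction:** its length lies at 106.4°, the same as the pad's measured direction.
- **Used cassette:** it looks the same as before in the top picture.
- **Other items:** the mugs, screwdriver, handle and cover look unmoved by eye in the scene picture; I did not measure them.
- **Robot:** it stands clear of everything, with about zero contact force.

No check failed. The two cameras differed by up to about 4 mm when I located the pad and the used cassette, well inside the tolerances. I averaged the two views for the pad.

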